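# Prop the free end of the roller track on its crank jack

### The job

The free end of the roller track hangs on a crank jack whose foot is still up in the air: put the steel bearing plate flat on the table, centred under the foot, then wind the crank clockwise (seen from above) until the foot comes down on the plate and the crank stiffens. Nip it up gently, about a tenth of a turn past first touch (a quarter turn past it overloads the jack), so that the foot bears firmly on the plate; then let go and leave the crank there. Do not disturb the punnets, crate and other things around.

Things in the scene. Friction and masses are not known exactly. Their poses are not given: they have to be found in the camera images.
- pad: The loose steel bearing plate, 0.7 kg: a dark square 90 x 90 mm, 12 mm thick, with a flat tail (24 mm wide, 6 mm thick) along its -x axis that carries an upright wooden grip. Origin: centre of the square on its underside; z up. The top of the square, where the foot is to land, is 12 mm above the origin
- pad_grip (a point): Point in the plate's upright wooden grip, 140 mm from the centre of the square along the plate's -x axis and 45 mm above its underside, 13 mm below the grip's top. The grip is 40 mm long along the plate's x, 14 mm thick along its y, and stands from 6 to 58 mm above the underside. Axes as the plate's
- jack: The fixed crank jack: vertical steel tube 48 mm across, lower end 75 mm above this origin, grey gear head 66 x 58 mm (top at 225 mm), crank arm at 234 to 242 mm. Origin: on the vertical axis of tube, crank and foot, at table height. The round rubber-soled foot, 48 mm across, hangs below the tube; its sole starts 24 to 32 mm above the table (not measured). It does not turn
- crank (a joint): Crank angle in rad, 0 at the start, growing as wound clockwise seen from above (stop at 20). 1 rad lowers the foot by 1.91 mm. The crank stays where it is left. It takes about 4.5 N at the knob while the foot is in the air, and about 3.8 N more per 100 N on the foot. Once the sole touches, each further rad adds roughly 130 N. Above about 115 N on the foot the crank creeps back when let go
- track: The fixed roller track, 250 mm wide, 105 to 165 mm above the table. Origin: on the table under the jack's axis; the track begins 110 mm from there along its +y axis (to the robot's left) and runs on 500 mm; a bracket joins it to the jack
- knob_mid (a point): Middle of the crank's upright black knob, 26 mm diameter and 48 mm high, which spins freely on its pin, 50 mm from the jack's axis; this point is 26 mm above the knob's lower end and 22 mm below its top. The upper face of the crank arm is 27 mm below this point
- punnet_a: A clear berry punnet 100 x 90 x 42 mm, full; leave it alone. Origin: centre of its underside
- punnet_b: A second full punnet of the same size; leave it alone
- punnet_c: A third full punnet of the same size; leave it alone
- punnet_d: An empty clear punnet of the same size; leave it alone
- wrench: A steel wrench lying flat; leave it alone
- tape: A roll of clear tape 96 mm across, 45 mm high; leave it alone
- crate: A blue crate 200 x 260 x 85 mm standing on the roller track; leave it alone. Origin: centre of its underside
Mind the look-alikes: they are no part of the job. Leave any green look-alike of the pad alone.

How it is judged:
By the outcome, as a careful person would: the job done as asked, in the order asked, and still so for the second after the job is handed in, with the robot touching nothing.
It also fails if it takes over 72 s, if anything falls off the work surface, if the arm or the gripper's body presses on something with over 40 N, if the wrist force passes 120 N, or if a joint passes its speed limit or range.

### The arm

A 7-joint arm with a two-finger parallel gripper is mounted at the origin on the work surface. World frame = base frame: x ahead of the robot, y to its left, z up, the work surface at z = 0. Lengths are in m, angles in rad, forces in N, time in s.
With the tool pointing down it reaches from about 0.4 to 0.9 m from the base axis. Payload 5.5 kg.
Tool frame: the origin (TCP) lies at the centre of the arm's flange, where the gripper is bolted on; the fingertips stand 178 mm ahead of it and the grasp point (between the pads) lies 159 mm ahead of it; z points along the fingers, y is the direction in which the jaws open and shut (so a half turn about z gives the same grasp; the last joint's range is limited). The gripper opens to 92 mm and grips with 3 to 60 N. Pads are 19 mm wide; open, the fingers measure 130 mm over their backs; the gripper's body (75 mm by 190 mm) begins 47 mm behind the grasp point.
Start: joints at [1.42, 0.501, -0.427, 1.55, 0.221, 1.138, -0.21], TCP at [0.261, -0.595, 0.405] pointing down, gripper open.
Joint ranges: [-2.88, 2.88], [-0.31, 2.03], [-1.54, 1.56], [0.2, 2.42], [-1.41, 4.55], [0.19, 2.02], [-2.57, 2.57]. Speed limits (rad/s): [2.57, 2.57, 3.14, 3.14, 3.14, 3.14, 3.14].

### API

Orientations are given as a rotation vector (axis times angle).
In Python, from station import robot gives the robot as it stands. The module is installed in compiled form; this text tells all that it offers.
- The arm moves only by the shell command python3 -m handwheel 'ROWS' [OPENING]. ROWS is JSON, a list that holds one entry, the list of rows, each a list of 6 numbers: the shift along the tool's x, y, z in units of 40 mm (1.0 is 40 mm), then the turn, a rotation vector about the tool's x, y, z in units of 5 degrees (1.0 is 5 degrees). In form: [[[dx, dy, dz, rx, ry, rz], ...]]. A call has 1 to 12 rows; each row shifts and turns the commanded pose from where the row before left it, along the tool's axes as they then stand; what a row does not reach is not made up. A row lasts 1/10 s, in which the tool goes at most 50 mm and 8.59 degrees, less where a joint would pass 70% of its speed; a pose out of reach is approached as far as the arm can. A call is refused whole if a number of a shift passes 1 or a number of a turn 1, either way. A call with a gripper value outside its range is refused whole. OPENING is the finger opening in mm, from 0 to 91.8, set as the call begins (- or left out, the last holds). The fingers move at their own pace and stop on an object; the grip force is fixed at half the most. Time passes only in rows, so rows that do not move let the fingers close. It gives the time, the measured TCP pose, the force and the opening at its end, in the units of the state.
- robot.state(): the state, without advancing time (a new reading comes with each control period).
- robot.get_image(name): name is "side" or "top" or "wrist"; returns a dict with "pixels" (420x560x3 uint8, red, green, blue), "intrinsics" (3x3 intrinsics, pixels), "R" (3x3) and "t" (3): a world point X has camera coordinates R X + t. Camera axes: x right, y down, z forward; pixel columns grow to the right and rows downward; lengths in m; the calibration is good to about 2 mm. The wrist camera is an equidistant fisheye: a pixel r from the principal point sees the ray r / f radians off the axis. A picture is of the moment at which its call begins. There is no depth.
- robot.sign_off(): hands the job in, once; it reports no verdict.
The state is a dict: "t": time; "joints": joint angles; "dq": joint speeds; "joint_efforts": joint torques, N m; "tool_pos": TCP position; "tool_rot": TCP orientation; "ft_force": force on the tool from outside, world axes, zero at the start; "moment": the same for the moment, N m; "width": finger opening in m.
Only numpy, scipy, OpenCV 4.12 (cv2) and the standard library are available. Lean on these libraries where they do the work, as an engineer would, in place of code of your own. Each camera call takes 0.05 s, during which the arm holds its last target.

## Working session

There is one attempt and no reset: what is moved stays moved. The work goes in short steps, Python scripts to look and compute and a shell command to move; the robot and the scene stay as the last step left them, time stands still between calls to the robot, and variables do not carry over. Pictures are saved under pics/ and viewed, and the job is handed in when it is done.

```bash
mkdir -p pics; cat > h.py <<'E'
import numpy as np,cv2
from station import robot
from scipy.spatial.transform import Rotation as Rn
def snap(name,fn):
    d=robot.get_image(name); cv2.imwrite('pics/'+fn+'.png',d['pixels'][:,:,::-1]); np.savez('pics/'+fn+'.npz',K=d['intrinsics'],R=d['R'],t=d['t'],p=d['pixels'])
    return d
def px2w(fn,u,v,z,fish=False):
    d=np.load('pics/'+fn+'.npz');K,R,t=d['K'],d['R'],d['t']
    x=(u-K[0,2])/K[0,0];y=(v-K[1,2])/K[1,1]
    if fish:
        r=np.hypot(x,y);ray=np.array([np.sin(r)*x/max(r,1e-9),np.sin(r)*y/max(r,1e-9),np.cos(r)])
    else: ray=np.array([x,y,1.])
    o=-R.T@t;w=R.T@ray
    return o+w*(z-o[2])/w[2]
def w2px(fn,X,fish=False):
    d=np.load('pics/'+fn+'.npz');K,R,t=d['K'],d['R'],d['t']
    c=R@np.array(X)+t
    if fish:
        th=np.arctan2(np.hypot(c[0],c[1]),c[2]);n=np.hypot(c[0],c[1]);c=np.array([c[0]/n*th,c[1]/n*th,1])
    return (K@(c/c[2]))[:2]
E
python3 - <<'E'
from h import *
for n in ['side','top','wrist']:
    d=snap(n,n+'0');print(n,d['intrinsics'],-d['R'].T@d['t'],d['R'])
s=robot.state();print(s)
E
```

```text
side [[441.27708384   0.         273.74709676]
 [  0.         441.27708384 210.62263558]
 [  0.           0.           1.        ]] [-0.00809504  1.02785051  0.83993453] [[-0.86560683 -0.50056742  0.01253297]
 [-0.26071128  0.42918355 -0.86477229]
 [ 0.42749789 -0.75182028 -0.50200778]]
top [[412.36026888   0.         286.16329095]
 [  0.         412.36026888 207.80661018]
 [  0.           0.           1.        ]] [0.40459027 0.03136735 1.37572959] [[ 0.01834518 -0.99960534 -0.02127489]
 [-0.99190338 -0.01552122 -0.12604275]
 [ 0.12566279  0.02341491 -0.99179665]]
wrist [[325.1922621    0.         276.58468812]
 [  0.         325.1922621  213.62186993]
 [  0.           0.           1.        ]] [ 0.33839536 -0.56085506  0.38314788] [[ 0.40264787 -0.91535171 -0.00243696]
 [-0.87030541 -0.38365497  0.30883224]
 [-0.28362507 -0.12222975 -0.9511134 ]]
{'t': 0.15, 'joints': array([ 1.42020971,  0.50169258, -0.42683024,  1.55121123,  0.2208219 ,
        1.13830094, -0.21029026]), 'dq': array([ 1.01585824e-04, -2.38441081e-03,  2.01505440e-03, -2.82893398e-03,
        3.23442960e-04, -4.76994467e-05, -1.27884429e-03]), 'joint_efforts': array([-6.63534855e-03, -5.67101061e+01, -5.82525238e+00, -2.79451740e+01,
       -6.87575759e-02,  2.65933078e-02,  9.75698140e-05]), 'tool_pos': array([ 0.26120086, -0.59491252,  0.40387829]), 'tool_rot': array([-3.07307360e+00, -6.45125225e-01,  4.23244131e-04]), 'ft_force': array([0.3878684 , 0.51582707, 0.08881146]), 'moment': array([ 0.07853559, -0.00930206,  0.01060486]), 'width': 0.09191874793729951}
```

View pics/side0.png

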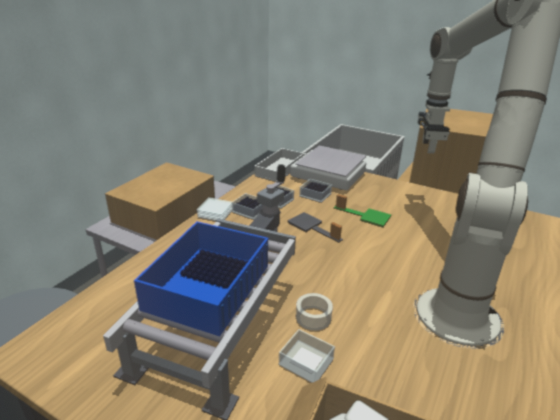

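View pics/top0.png

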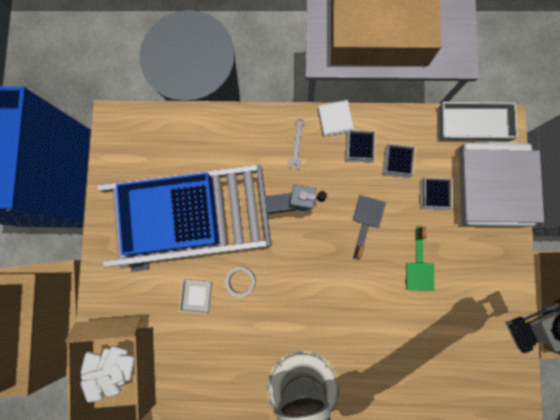

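View pics/wrist0.png

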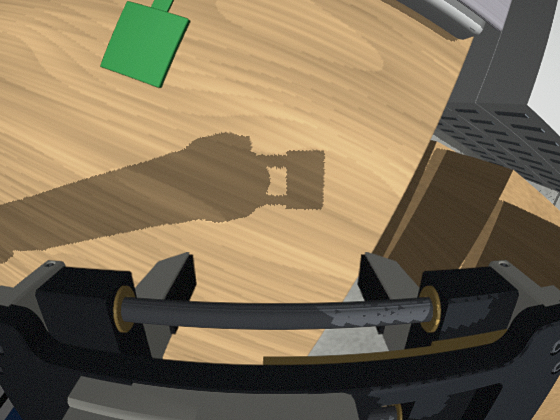

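The top view shows the dark pad at about (369,212) with its grip at (360,252), and the jack head at (303,196) with the knob at (321,196). The green look-alike is at (420,277). I'll zoom in to measure these.

```bash
python3 - <<'E'
from h import *
im=cv2.imread('pics/top0.png')
cv2.imwrite('pics/z1.png',cv2.resize(im[160:290,260:400],None,fx=5,fy=4.6*5/4.6*0.9,interpolation=cv2.INTER_CUBIC) if 0 else cv2.resize(im[165:285,265:425],None,fx=5,fy=5,interpolation=cv2.INTER_CUBIC))
im=cv2.imread('pics/side0.png')
cv2.imwrite('pics/z2.png',cv2.resize(im[150:250,220:380],None,fx=5,fy=5,interpolation=cv2.INTER_CUBIC))
E
```

```text
(no output)
```

View pics/z1.png

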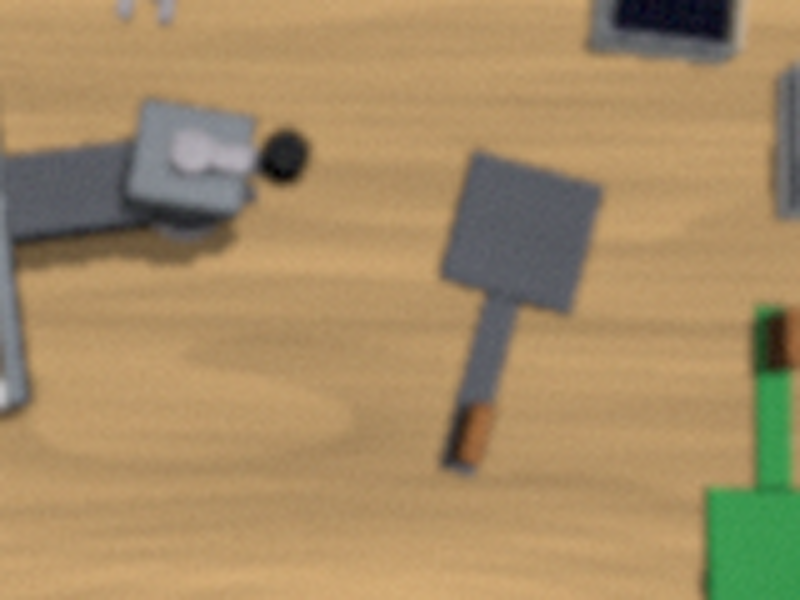

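View pics/z2.png

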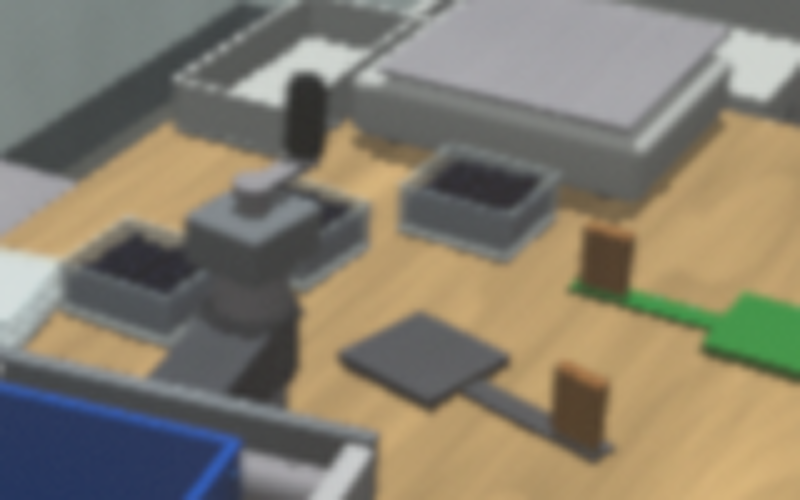

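```bash
python3 - <<'E'
from h import *
T=lambda x,y,z:px2w('top0',265+x/5-.4,165+y/5-.4,z)
S=lambda x,y,z:px2w('side0',220+x/5-.4,150+y/5-.4,z)
c=[T(*p,.012) for p in[(475,150),(602,187),(570,313),(443,277)]]
print('pad top',np.round(c,4),np.mean(c,0),[np.linalg.norm(c[i]-c[i-1]) for i in range(4)])
s=[S(*p,.012) for p in[(420,312),(510,358),(432,403),(340,354)]]
print('pad side',np.round(s,4),np.mean(s,0),[np.linalg.norm(s[i]-s[i-1]) for i in range(4)])
print('grip top T',T(480,433,.058),'S',S(581,370,.058))
print('knob top',T(285,150,.291),T(284,157,.291),'S',S(309,80,.291))
j=[T(*p,.225) for p in[(148,97),(258,118),(242,217),(128,200)]]
print('head',np.round(j,4),np.mean(j,0),[np.linalg.norm(j[i]-j[i-1]) for i in range(4)])
print('hub',T(192,152,.25),S(252,185,.25))
j=[S(*p,.225) for p in[(253,250),(187,215),(250,170),(320,208)]]
print('headS',np.round(j,4),np.mean(j,0))
E
```

```text
pad top [[ 0.6256 -0.1806  0.012 ]
 [ 0.602  -0.2646  0.012 ]
 [ 0.5177 -0.2426  0.012 ]
 [ 0.5402 -0.1591  0.012 ]] [ 0.57135239 -0.21172321  0.012     ] [np.float64(0.08809083900109625), np.float64(0.08726317796038), np.float64(0.08711934345514943), np.float64(0.08643958870138063)]
pad side [[ 0.5968 -0.261   0.012 ]
 [ 0.5118 -0.2359  0.012 ]
 [ 0.5332 -0.1529  0.012 ]
 [ 0.6192 -0.1773  0.012 ]] [ 0.56522488 -0.20676568  0.012     ] [np.float64(0.08664169408501052), np.float64(0.0886493764019521), np.float64(0.08565956207045167), np.float64(0.08937896123910938)]
grip top T [ 0.43671342 -0.17586038  0.058     ] S [ 0.43533491 -0.17639726  0.058     ]
knob top [ 0.57888445 -0.03658291  0.291     ] [ 0.57511137 -0.03608077  0.291     ] S [ 0.57472181 -0.03971718  0.291     ]
head [[ 0.6187  0.037   0.225 ]
 [ 0.6076 -0.0253  0.225 ]
 [ 0.551  -0.0169  0.225 ]
 [ 0.5597  0.0473  0.225 ]] [0.58424736 0.01052889 0.225     ] [np.float64(0.05995533359759885), np.float64(0.06334349245742064), np.float64(0.057176687799050975), np.float64(0.06479655174327495)]
hub [0.58358793 0.01210669 0.25      ] [0.57406602 0.02836997 0.25      ]
headS [[ 0.5562  0.0571  0.225 ]
 [ 0.6119  0.0402  0.225 ]
 [ 0.6102 -0.031   0.225 ]
 [ 0.5485 -0.0091  0.225 ]] [0.58168653 0.01429723 0.225     ]
```

```bash
cat >> h.py <<'E'
def delta(p,R,p2,R2,n=None):
    """rows from pose to pose, straight & constant turn; returns n and the row"""
    dp=np.array(p2)-p; w=(R2*R.inv()).as_rotvec()
    if n is None: n=int(np.ceil(max(np.linalg.norm(dp)/.040,np.degrees(np.linalg.norm(w))/5,1)))
    out=[]
    for i in range(n):
        Ri=Rn.from_rotvec(w*i/n)*R
        out.append(np.r_[Ri.inv().apply(dp/n)/.04,np.degrees(Ri.inv().apply(w/n))/5])
    return np.array(out)
def show(rows):
    for k in range(0,len(rows),12):
        print('[['+','.join('['+','.join(f'{x:.3f}'.rstrip('0').rstrip('.') if abs(x)>5e-4 else '0' for x in r)+']' for r in rows[k:k+12])+']]')
def down(yaw): # tool y axis at world angle yaw (deg), z down
    y=np.array([np.cos(np.radians(yaw)),np.sin(np.radians(yaw)),0]);z=np.array([0,0,-1.]);x=np.cross(y,z)
    return Rn.from_matrix(np.c_[x,y,z])
def cur():
    s=robot.state();return s,s['tool_pos'],Rn.from_rotvec(s['tool_rot'])
E
python3 - <<'E'
from h import *
s,p,R=cur();print(R.as_matrix().round(3))
for y in(75.5,-104.5): 
    r=delta(p,R,[.436,-.176,.30],down(y));print(len(r));show(r)
E
```

```text
[[ 0.916  0.402 -0.001]
 [ 0.402 -0.916  0.001]
 [ 0.    -0.002 -1.   ]]
29
[[[0.283,-0.27,0.09,0,-0.001,-0.978],[0.305,-0.245,0.09,0,-0.001,-0.978],[0.325,-0.218,0.09,0,-0.001,-0.978],[0.342,-0.189,0.09,0,-0.001,-0.978],[0.357,-0.16,0.09,0,-0.001,-0.978],[0.37,-0.129,0.09,0,-0.001,-0.978],[0.379,-0.097,0.09,0,-0.001,-0.978],[0.386,-0.064,0.09,0,-0.001,-0.978],[0.39,-0.031,0.09,0,-0.001,-0.978],[0.391,0.003,0.09,0,-0.001,-0.978],[0.39,0.036,0.09,0,-0.001,-0.978],[0.385,0.069,0.09,0,-0.001,-0.978]]]
[[[0.378,0.102,0.09,0,-0.001,-0.978],[0.368,0.133,0.09,0,-0.001,-0.978],[0.355,0.164,0.09,0,-0.001,-0.978],[0.34,0.194,0.09,0,-0.001,-0.978],[0.322,0.222,0.09,0,-0.001,-0.978],[0.302,0.249,0.09,0,-0.001,-0.978],[0.28,0.274,0.09,0,-0.001,-0.978],[0.255,0.297,0.09,0,-0.001,-0.978],[0.229,0.317,0.09,0,-0.001,-0.978],[0.201,0.336,0.09,0,-0.001,-0.978],[0.172,0.352,0.09,0,-0.001,-0.978],[0.141,0.365,0.09,0,-0.001,-0.978]]]
[[[0.11,0.376,0.09,0,-0.001,-0.978],[0.077,0.384,0.09,0,-0.001,-0.978],[0.044,0.389,0.09,0,-0.001,-0.978],[0.011,0.391,0.09,0,-0.001,-0.978],[-0.022,0.391,0.09,0,-0.001,-0.978]]]
12
[[[0.684,-0.652,0.217,-0.001,0,0.637],[0.647,-0.689,0.217,-0.001,0,0.637],[0.608,-0.724,0.217,-0.001,0,0.637],[0.567,-0.757,0.217,-0.001,0,0.637],[0.524,-0.787,0.217,-0.001,0,0.637],[0.479,-0.815,0.217,-0.001,0,0.637],[0.433,-0.841,0.217,-0.001,0,0.637],[0.386,-0.863,0.217,-0.001,0,0.637],[0.337,-0.883,0.217,-0.001,0,0.637],[0.288,-0.901,0.217,-0.001,0,0.637],[0.237,-0.915,0.217,-0.001,0,0.637],[0.186,-0.927,0.217,-0.001,0,0.637]]]
```

```bash
python3 -m handwheel '[[[0.68,-0.65,0.2,0,0,0.64],[0.65,-0.69,0.2,0,0,0.64],[0.61,-0.72,0.2,0,0,0.64],[0.57,-0.76,0.2,0,0,0.64],[0.52,-0.79,0.2,0,0,0.64],[0.48,-0.81,0.2,0,0,0.64],[0.43,-0.84,0.2,0,0,0.64],[0.39,-0.86,0.2,0,0,0.64],[0.34,-0.88,0.2,0,0,0.64],[0.29,-0.9,0.2,0,0,0.64],[0.24,-0.91,0.2,0,0,0.64],[0.19,-0.93,0.2,0,0,0.64]]]' 60
python3 -m handwheel '[[[0,0,0,0,0,0],[0,0,0,0,0,0]]]'
python3 - <<'E'
from h import *
snap('wrist','w1');s,p,R=cur();print(s['joints'],p,R.as_matrix().round(4))
r=delta(p,R,[.436,-.176,.30],down(-104.5));show(r)
E
```

```text
t: 1.35
tool_pos: [0.4377, -0.1759, 0.3084]
tool_rot: [3.115, -0.406, 0.0]
ft_force: [0.9, 0.1, 0.2]
width: 0.0598
t: 1.55
tool_pos: [0.4377, -0.1762, 0.3085]
tool_rot: [-3.116, 0.396, 0.001]
ft_force: [-0.3, -0.2, 0.3]
width: 0.0602
[ 0.74105955  0.322881   -0.47738437  2.06954672  0.20630082  0.79433347
 -1.68680917] [ 0.43736581 -0.17744042  0.30861464] [[ 9.676e-01 -2.526e-01 -5.000e-04]
 [-2.526e-01 -9.676e-01 -2.000e-04]
 [-4.000e-04  3.000e-04 -1.000e+00]]
[[[-0.042,-0.026,0.215,0.004,0.005,-0.026]]]
```

View pics/w1.png

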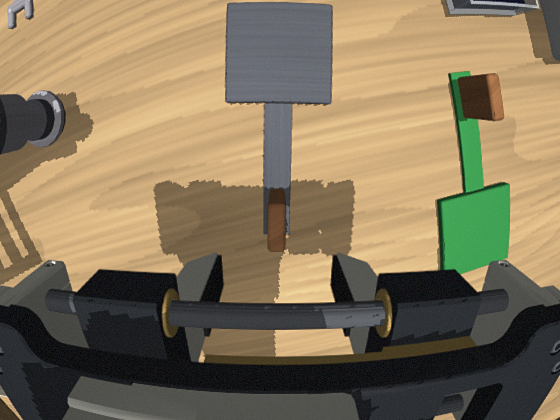

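The wrist view shows the pad square at (225–332, 4–104), its grip at (276,220), and the jack foot at about (45,118).

```bash
python3 - <<'E'
from h import *
im=cv2.imread('pics/w1.png')
cv2.imwrite('pics/z3.png',cv2.resize(im[70:170,0:130],None,fx=6,fy=6,interpolation=cv2.INTER_CUBIC))
W=lambda x,y,z:px2w('w1',x,y,z,True)
c=[W(*p,.012) for p in[(228,3),(332,5),(331,104),(226,102)]]
print('pad',np.round(c,4),np.mean(c,0),[np.linalg.norm(c[i]-c[i-1]).round(4) for i in range(4)])
print('grip far/near end',W(279,190,.058),W(277,252,.058))
c=np.array(c);a=(c[0]+c[1]-c[2]-c[3]);print('yaw',np.degrees(np.arctan2(a[1],a[0])))
for z in (.024,.028,.032): print('foot',W(48,118,z))
E
```

```text
pad [[ 0.6232 -0.1814  0.012 ]
 [ 0.5998 -0.2659  0.012 ]
 [ 0.5147 -0.2429  0.012 ]
 [ 0.5382 -0.158   0.012 ]] [ 0.56896712 -0.21207058  0.012     ] [np.float64(0.0881), np.float64(0.0877), np.float64(0.0882), np.float64(0.0881)]
grip far/near end [ 0.46388628 -0.18446687  0.058     ] [ 0.41638595 -0.17073991  0.058     ]
yaw -15.278370147378974
foot [0.58346628 0.011812   0.024     ]
foot [0.58249376 0.00864489 0.028     ]
foot [0.58152123 0.00547779 0.032     ]
```

View pics/z3.png

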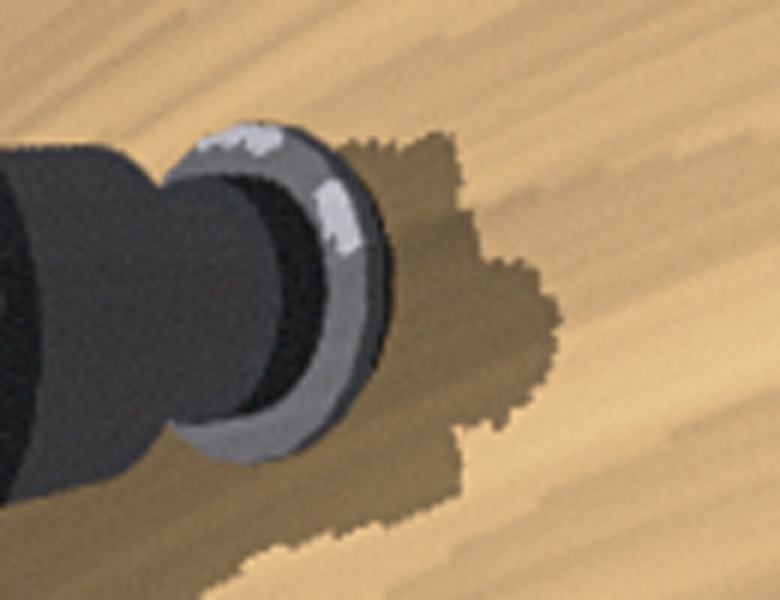

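```bash
python3 -m handwheel '[[[-0.02,-0.02,0.5,0,0,-0.1],[0,0,0.7,0,0,0],[0,0,0.7,0,0,0],[0,0,0.6,0,0,0],[0,0,0.1,0,0,0],[0,0,0,0,0,0]]]'
python3 -m handwheel '[[[0,0,0,0,0,0],[0,0,0,0,0,0],[0,0,0,0,0,0],[0,0,0,0,0,0],[0,0,0,0,0,0],[0,0,0,0,0,0]]]' 0
python3 - <<'E'
from h import *
snap('wrist','w2');s,p,R=cur();print(s['ft_force'],s['moment'],p,s['width'],R.as_matrix().round(4))
E
```

```text
t: 2.2
tool_pos: [0.4363, -0.1773, 0.2044]
tool_rot: [-3.117, 0.391, 0.002]
ft_force: [0.8, 0.9, 0.6]
width: 0.06
t: 2.8
tool_pos: [0.437, -0.1762, 0.2049]
tool_rot: [3.117, -0.388, 0.0]
ft_force: [0.3, 0.1, -0.2]
width: 0.0165
[-0.92602876 -0.49627838  1.4978517 ] [-0.07846332  0.19686097 -0.30121413] [ 0.43694476 -0.17626012  0.20486974] 0.013777346265327825 [[ 9.694e-01 -2.453e-01  2.000e-04]
 [-2.453e-01 -9.694e-01 -1.000e-04]
 [ 2.000e-04  0.000e+00 -1.000e+00]]
```

View pics/w2.png

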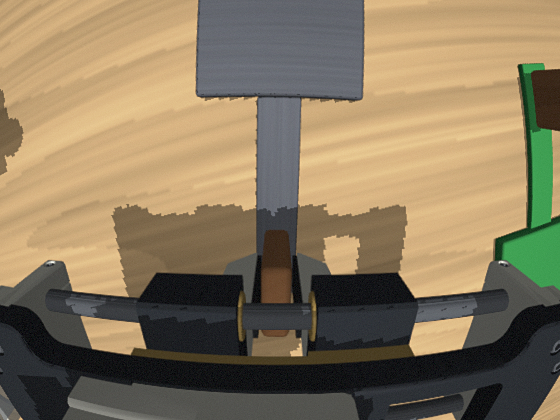

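```bash
python3 - <<'E'
from h import *
W=lambda x,y,z:px2w('w2',x,y,z,True)
s,p,R=cur()
a,b=W(197,95,.012),W(363,98,.012);m=(a+b)/2;print(a,b,np.linalg.norm(a-b))
print('edge in tool frame',R.inv().apply(m-p),R.inv().apply(a-p),R.inv().apply(b-p))
L=R.inv().apply(m-p)[0]+.045;print('L',L)
yaw=30;J=np.array([.583,.0105]);u=np.array([np.cos(np.radians(yaw)),np.sin(np.radians(yaw))])
t=J-L*u;print(t)
r=delta(p,R,[t[0],t[1],.2045],down(yaw-90),14);show(r)
E
```

```text
[ 0.53873479 -0.15827828  0.012     ] [ 0.51586513 -0.24325381  0.012     ] 0.0879992192167014
edge in tool frame [0.09357157 0.00158475 0.19288646] [ 0.09423515 -0.04240986  0.1928845 ] [0.09290798 0.04557935 0.19288842]
L 0.13857156594792178
[ 0.4629935  -0.05878578]
[[[-0.006,-0.215,0.001,0,0,-0.631],[0.005,-0.215,0.001,0,0,-0.631],[0.017,-0.214,0.001,0,0,-0.631],[0.029,-0.213,0.001,0,0,-0.631],[0.041,-0.211,0.001,0,0,-0.631],[0.052,-0.208,0.001,0,0,-0.631],[0.064,-0.205,0.001,0,0,-0.631],[0.075,-0.201,0.001,0,0,-0.631],[0.086,-0.197,0.001,0,0,-0.631],[0.097,-0.192,0.001,0,0,-0.631],[0.107,-0.186,0.001,0,0,-0.631],[0.117,-0.18,0.001,0,0,-0.631]]]
[[[0.127,-0.173,0.001,0,0,-0.631],[0.136,-0.166,0.001,0,0,-0.631]]]
```

```bash
python3 -m handwheel '[[[0,-0.1,0,0,0,-0.3],[0,-0.21,0,0,0,-0.63],[0.02,-0.21,0,0,0,-0.63],[0.03,-0.21,0,0,0,-0.63],[0.04,-0.21,0,0,0,-0.63],[0.05,-0.21,0,0,0,-0.63],[0.06,-0.2,0,0,0,-0.63]]]'
python3 -m handwheel '[[[0.07,-0.2,0,0,0,-0.63],[0.09,-0.2,0,0,0,-0.63],[0.1,-0.19,0,0,0,-0.63],[0.11,-0.19,0,0,0,-0.63],[0.12,-0.18,0,0,0,-0.63],[0.13,-0.17,0,0,0,-0.63],[0.13,-0.17,0,0,0,-0.63],[0.07,-0.1,0,0,0,-0.3],[0,0,0,0,0,0],[0,0,0,0,0,0]]]'
python3 - <<'E'
from h import *
snap('wrist','w3');snap('side','s3');s,p,R=cur();print(s['ft_force'],s['moment'],p,s['width'],R.as_matrix().round(4))
im=cv2.imread('pics/s3.png')
cv2.imwrite('pics/z4.png',cv2.resize(im[150:250,220:380],None,fx=5,fy=5,interpolation=cv2.INTER_CUBIC))
E
```

```text
t: 3.55
tool_pos: [0.4504, -0.1227, 0.2049]
tool_rot: [3.136, 0.176, 0.0]
ft_force: [-0.1, -5.5, 0.7]
width: 0.014
t: 4.55
tool_pos: [0.4659, -0.0586, 0.2049]
tool_rot: [-3.035, -0.808, -0.002]
ft_force: [1.3, 0.8, 1.3]
width: 0.0141
[2.00113335 0.9368363  2.15181105] [ 0.22736078 -0.29125218 -0.29651046] [ 0.46589329 -0.05880086  0.20486534] 0.013804240063228859 [[ 8.677e-01  4.971e-01  1.100e-03]
 [ 4.971e-01 -8.677e-01  1.200e-03]
 [ 1.600e-03 -5.000e-04 -1.000e+00]]
```

View pics/w3.png

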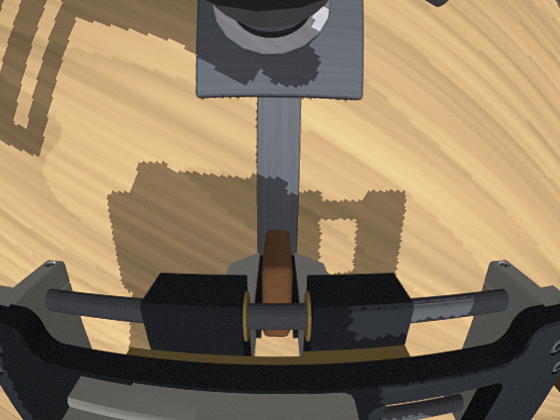

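View pics/z4.png

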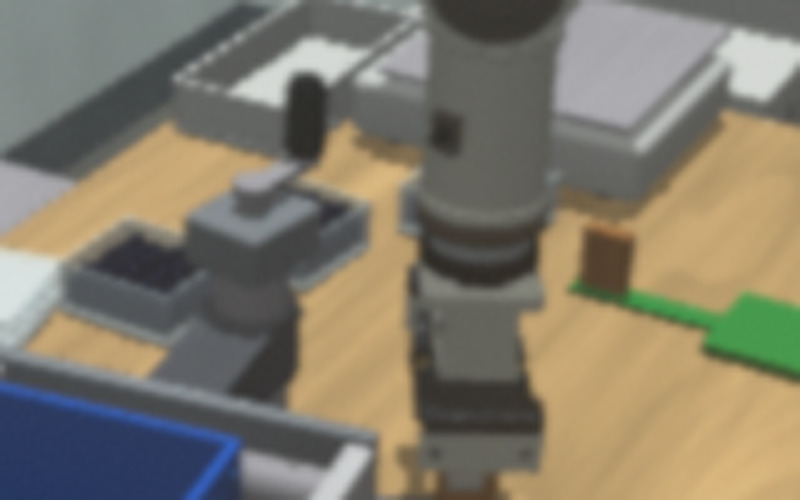

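```bash
python3 - <<'E'
from h import *
im=cv2.imread('pics/w3.png');cv2.imwrite('pics/z5.png',cv2.resize(im[0:105,185:375],None,fx=4,fy=4,interpolation=cv2.INTER_CUBIC))
W=lambda x,y,z:px2w('w3',x,y,z,True)
s,p,R=cur();T=lambda q:R.inv().apply(q-p)[:2].round(4)
for q in[(197,96),(363,98),(195,20),(362,20)]: print('pad',T(W(*q,.012)))
for z in(.024,.028,.032):print(z,'foot near',T(W(270,53,z)),'L/R',T(W(214,8,z+.006)),T(W(329,8,z+.006)))
print('w',W(270,53,.028)+np.r_[.024*R.as_matrix()[:2,0],0])
E
```

```text
pad [ 0.0939 -0.0426]
pad [0.0931 0.0455]
pad [ 0.1365 -0.0438]
pad [0.1368 0.045 ]
0.024 foot near [ 0.1136 -0.0036] L/R [ 0.1366 -0.0301] [0.1362 0.0243]
0.028 foot near [ 0.1129 -0.0035] L/R [ 0.1352 -0.0293] [0.1349 0.0236]
0.032 foot near [ 0.1122 -0.0034] L/R [ 0.1339 -0.0285] [0.1335 0.023 ]
w [0.5831398  0.01252108 0.028     ]
```

View pics/z5.png

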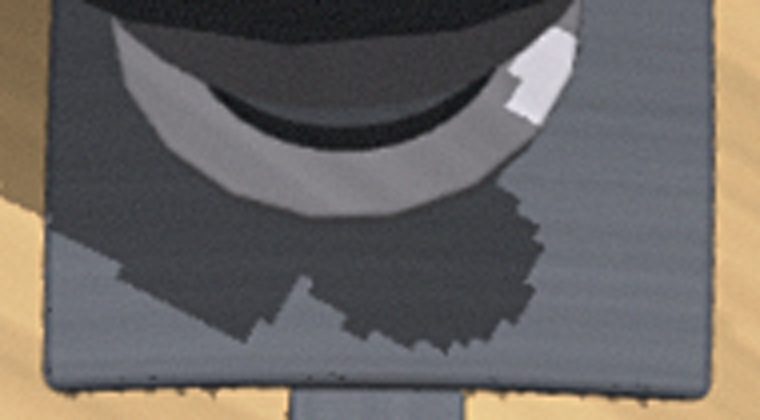

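```bash
python3 -m handwheel '[[[-0.025,-0.05,0,0,0,0],[-0.025,-0.05,0,0,0,0],[0,0,0,0,0,0],[0,0,0,0,0,0]]]'
python3 - <<'E'
from h import *
snap('wrist','w4');s,p,R=cur();print(s['ft_force'],p)
im=cv2.imread('pics/w4.png');cv2.imwrite('pics/z6.png',cv2.resize(im[0:105,185:375],None,fx=4,fy=4,interpolation=cv2.INTER_CUBIC))
E
```

```text
t: 5.05
tool_pos: [0.4621, -0.0572, 0.2049]
tool_rot: [3.036, 0.806, 0.001]
ft_force: [3.4, -0.6, 1.6]
width: 0.014
[ 3.52569911 -0.71912916  1.10780306] [ 0.46210253 -0.0571829   0.20488102]
```

View pics/z6.png

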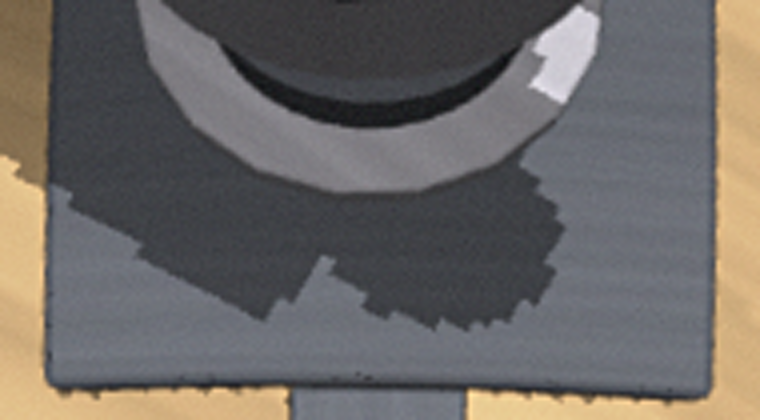

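```bash
python3 -m handwheel '[[[0,0,0,0,0,0],[0,0,0,0,0,0],[0,0,0,0,0,0],[0,0,-0.3,0,0,0],[0,0,-1,0,0,0],[0,0,-1,0,0,0],[0,0,-1,0,0,0],[0,0,-1,0,0,0],[0,0,-1,0,0,0],[-0.2,0,-0.5,0,0,0],[-0.3,0,0,0,0,0],[0,0,0,0,0,0]]]' 50
python3 - <<'E'
from h import *
snap('wrist','w5');snap('top','t5');s,p,R=cur();print(s['ft_force'],p,s['joints'])
im=cv2.imread('pics/t5.png');cv2.imwrite('pics/z7.png',cv2.resize(im[165:285,265:425],None,fx=5,fy=5,interpolation=cv2.INTER_CUBIC))
E
```

```text
t: 6.3
tool_pos: [0.4435, -0.0674, 0.4377]
tool_rot: [3.035, 0.805, -0.0]
ft_force: [-0.0, -0.3, -0.6]
width: 0.05
[-1.03416036  0.17713987 -0.11593011] [ 0.4441683  -0.06698244  0.4368496 ] [ 0.84874822  0.12635906 -0.8095638   1.98287784  0.10457453  1.07380451
 -1.05862968]
```

View pics/w5.png

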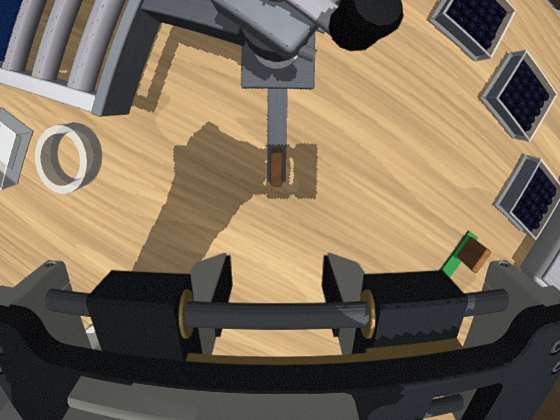

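View pics/z7.png

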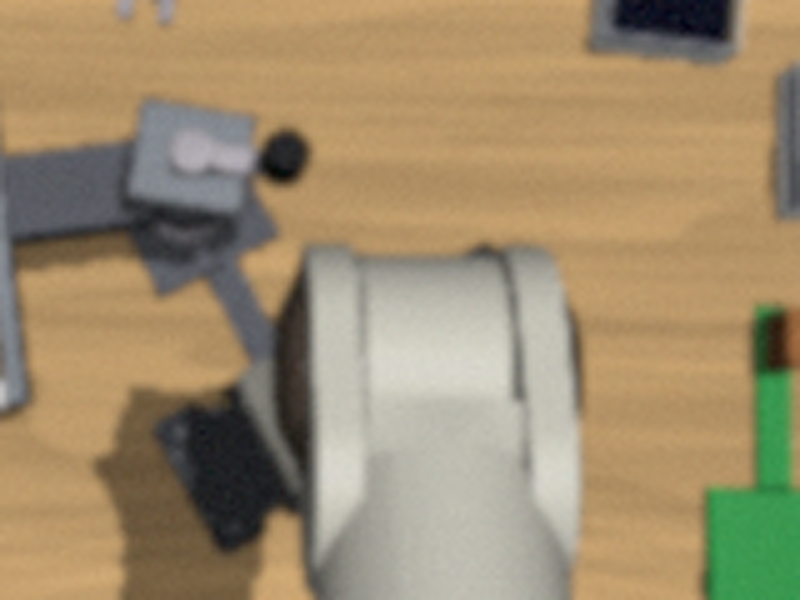

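```bash
python3 - <<'E'
from h import *
W=lambda x,y,z:px2w('w5',x,y,z,True)
s,p,R=cur();print(p)
a,b=W(242,85,.012),W(315,88,.012);print('edge',a,b,np.linalg.norm(a-b)); c=(a+b)/2+.0445*R.as_matrix()[:,0];print('pad c',c, 'grip top',W(277,150,.058),W(276,185,.058))
up=p+[0,0,.063];show(delta(p,R,up,R))
show(delta(up,R,[.5755,-.0375,.50],R))
E
```

```text
[ 0.4441683  -0.06698244  0.4368496 ]
edge [0.52497877 0.02712448 0.012     ] [ 0.56609314 -0.05216354  0.012     ] 0.08931395254913155
pad c [0.58417595 0.00955309 0.01198025] grip top [ 0.47984645 -0.04776197  0.058     ] [ 0.44467709 -0.06656114  0.058     ]
[[[0,0,-0.787,0,0,0],[0,0,-0.787,0,0,0]]]
[[[0.804,0.247,-0.001,0,0,0],[0.804,0.247,-0.001,0,0,0],[0.804,0.247,-0.001,0,0,0],[0.804,0.247,-0.001,0,0,0]]]
```

```bash
python3 -m handwheel '[[[0,0,-0.8,0,0,0],[0,0,-0.8,0,0,0],[0.4,0.1,0,0,0,0],[0.8,0.25,0,0,0,0],[0.8,0.25,0,0,0,0],[0.8,0.25,0,0,0,0],[0.4,0.13,0,0,0,0],[0,0,0,0,0,0],[0,0,0,0,0,0]]]' 60
python3 - <<'E'
from h import *
snap('wrist','w6');snap('top','t6');snap('side','s6');s,p,R=cur();print(s['ft_force'],p,s['joints'])
im=cv2.imread('pics/t6.png');a=cv2.resize(im[165:265,265:385],None,fx=3.3,fy=3.3)
im=cv2.imread('pics/s6.png');b=cv2.resize(im[120:220,220:340],None,fx=3.3,fy=3.3);cv2.imwrite('pics/z8.png',np.hstack([a,b]))
E
```

```text
t: 7.3
tool_pos: [0.575, -0.037, 0.4996]
tool_rot: [-3.034, -0.808, 0.003]
ft_force: [-0.6, -0.1, -0.4]
width: 0.06
[-1.06138286 -0.28506588 -0.4791196 ] [ 0.57436742 -0.03772055  0.50058633] [ 0.65910431  0.35713311 -0.82393219  1.61453997  0.270768    1.28974756
 -1.26089077]
```

View pics/w6.png

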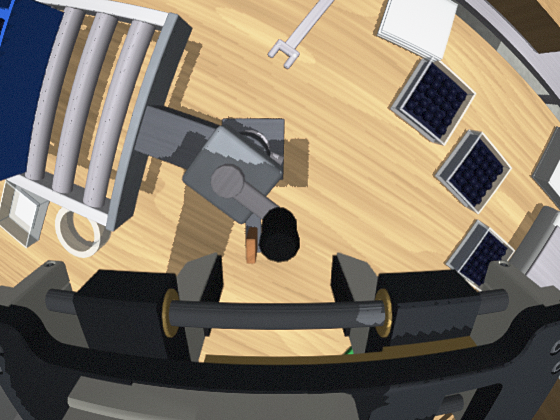

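View pics/z8.png

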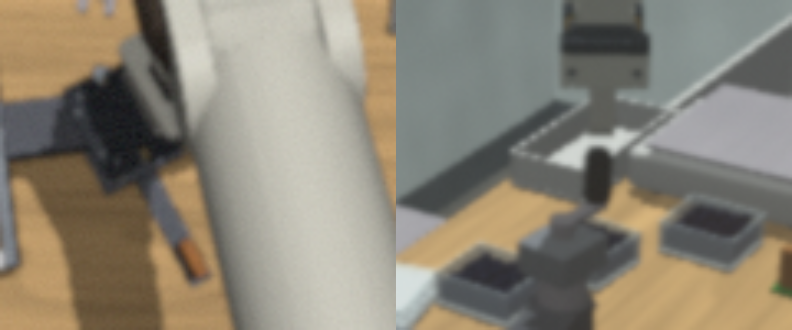

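```bash
python3 - <<'E'
from h import *
im=cv2.imread('pics/w6.png');cv2.imwrite('pics/z9.png',cv2.resize(im[150:270,175:325],None,fx=5,fy=5,interpolation=cv2.INTER_CUBIC))
s,p,R=cur()
print('knob pred px',w2px('w6',[.5755,-.0375,.291],True),'grasp axis at .291',w2px('w6',[p[0],p[1],.291],True))
print(px2w('w6',280,245,.291,True),'hub',px2w('w6',228,182,.246,True))
E
```

```text
knob pred px [278.70530562 248.11099661] grasp axis at .291 [278.11191931 249.68115764]
[ 0.57776709 -0.0371312   0.291     ] hub [0.58529318 0.01118727 0.246     ]
```

View pics/z9.png

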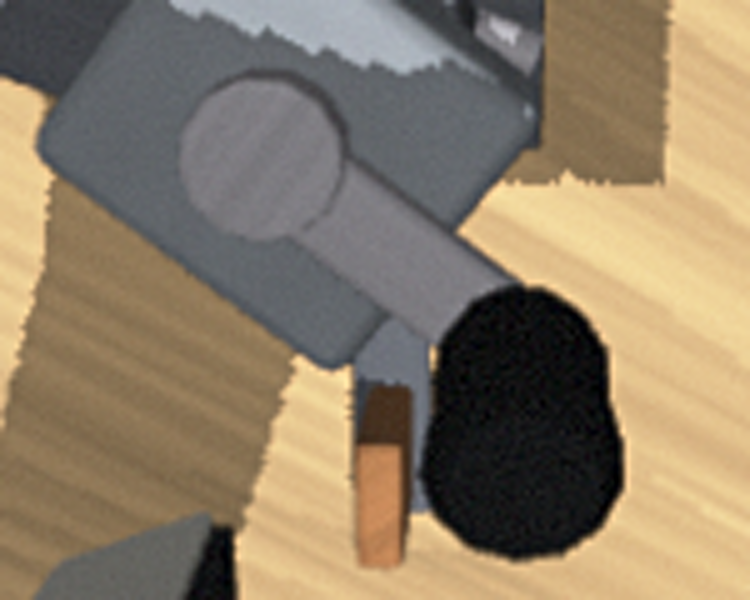

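```bash
python3 -m handwheel '[[[0.09,0.05,0.4,0,0,0],[0,0,0.7,0,0,0],[0,0,0.55,0,0,0],[0,0,0.1,0,0,0],[0,0,0,0,0,0],[0,0,0,0,0,0]]]'
python3 - <<'E'
from h import *
snap('wrist','w7');s,p,R=cur();print(s['ft_force'],p,s['joints'])
E
```

```text
t: 8.05
tool_pos: [0.5795, -0.0375, 0.4317]
tool_rot: [3.036, 0.806, 0.002]
ft_force: [-0.3, -0.0, 0.3]
width: 0.0597
[ 1.40367198 -0.00249905  0.10912398] [ 0.57964889 -0.03740437  0.43196771] [ 0.63087643  0.42436736 -0.79846431  1.69218306  0.32766398  1.16205161
 -1.30624834]
```

View pics/w7.png

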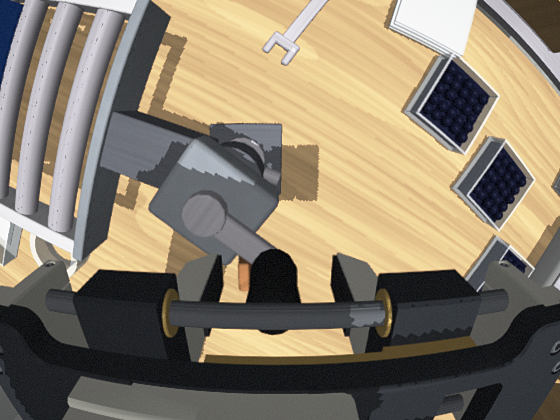

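```bash
python3 - <<'E'
from h import *
s,p,R=cur();x=R.as_matrix()[:,0]
for d in(.010,.013,.016): q=p+x*d; print(d,w2px('w7',[q[0],q[1],.243],True))
print('hub',px2w('w7',206,214,.246,True))
E
python3 -m handwheel '[[[0,0,0,0,0,0],[0,0,0,0,0,0],[0,0,0,0,0,0],[0,0,0,0,0,0],[0,0,0,0,0,0]]]' 0
python3 - <<'E'
from h import *
snap('wrist','w8');s,p,R=cur();print(s['ft_force'],s['moment'],p,s['width'])
E
```

```text
0.01 [276.4585546 247.1845117]
0.013 [276.46064261 242.29698202]
0.016 [276.46277473 237.3463888 ]
hub [0.58727357 0.01098372 0.246     ]
t: 8.6
tool_pos: [0.5788, -0.0364, 0.4308]
tool_rot: [-3.034, -0.807, 0.001]
ft_force: [-0.9, -1.5, 5.5]
width: 0.0256
[-1.94773525  2.12148081  1.6666736 ] [0.60524531 0.51988401 0.00400405] [ 0.57883275 -0.03646185  0.43086413] 0.025338516820539354
```

View pics/w8.png

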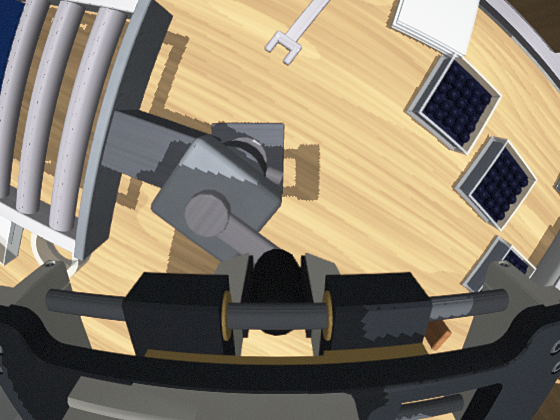

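```bash
cat > arc.py <<'E'
import sys
from h import *
cx,cy,r,st,n=map(float,sys.argv[1:6])
s,p,R=cur();d=p[:2]-[cx,cy];th=np.arctan2(d[1],d[0]);print('ang',np.degrees(th).round(1),'rad',np.hypot(*d).round(4),'F',s['ft_force'].round(1))
t=np.array([np.sin(th),-np.cos(th)]);print('Ftan',-(s['ft_force'][:2]@t).round(2),'Frad',(s['ft_force'][:2]@d/np.hypot(*d)).round(2),'z',p[2],'w',s['width'],'t',s['t'])
q=p.copy();rows=[]
for i in range(int(n)):
    a=th-np.radians(st)*(i+1);g=np.array([cx+r*np.cos(a),cy+r*np.sin(a),p[2]])
    v=R.inv().apply(g-q)/.04;rows.append(v);q=g
print('[['+','.join(f'[{v[0]:.2f},{v[1]:.2f},0,0,0,0]' for v in rows)+',[0,0,0,0,0,0]]]')
E
python3 arc.py .5875 .0135 .05 10 6
```

```text
ang -99.8 rad 0.0507 F [-1.9  2.1  1.7]
Ftan -2.28 Frad -1.76 z 0.43086412991914413 w 0.025338516820539354 t 8.65
[[[-0.14,-0.17,0,0,0,0],[-0.13,-0.18,0,0,0,0],[-0.09,-0.20,0,0,0,0],[-0.06,-0.21,0,0,0,0],[-0.02,-0.22,0,0,0,0],[0.02,-0.22,0,0,0,0],[0,0,0,0,0,0]]]
```

```bash
python3 -m handwheel '[[[-0.14,-0.17,0,0,0,0],[-0.13,-0.18,0,0,0,0],[-0.09,-0.2,0,0,0,0],[-0.06,-0.21,0,0,0,0],[-0.02,-0.22,0,0,0,0],[0.02,-0.22,0,0,0,0],[0,0,0,0,0,0],[0,0,0,0,0,0]]]'
python3 arc.py .5875 .0135 .05 10 6
```

```text
t: 9.45
tool_pos: [0.5395, -0.0028, 0.4308]
tool_rot: [-3.034, -0.809, 0.006]
ft_force: [-6.0, -0.0, 7.5]
width: 0.0254
ang -161.3 rad 0.0507 F [-6.  -0.   7.5]
Ftan -1.88 Frad 5.68 z 0.43076933208467183 w 0.02540712327898763 t 9.45
[[[0.08,-0.21,0,0,0,0],[0.10,-0.20,0,0,0,0],[0.13,-0.18,0,0,0,0],[0.16,-0.15,0,0,0,0],[0.18,-0.12,0,0,0,0],[0.20,-0.09,0,0,0,0],[0,0,0,0,0,0]]]
```

```bash
python3 -m handwheel '[[[0.05,-0.22,0,0,0,0],[0.1,-0.2,0,0,0,0],[0.13,-0.18,0,0,0,0],[0.16,-0.15,0,0,0,0],[0.18,-0.12,0,0,0,0],[0.2,-0.09,0,0,0,0],[0,0,0,0,0,0],[0,0,0,0,0,0]]]'
python3 arc.py .587 .0135 .05 10 9
```

```text
t: 10.25
tool_pos: [0.5499, 0.0471, 0.4309]
tool_rot: [-3.033, -0.809, -0.0]
ft_force: [-2.3, 3.3, 3.6]
width: 0.0254
ang 137.8 rad 0.0501 F [-2.3  3.3  3.6]
Ftan -0.9 Frad 3.97 z 0.43085219168135297 w 0.02540963463884762 t 10.25
[[[0.21,-0.05,0,0,0,0],[0.22,-0.01,0,0,0,0],[0.22,0.03,0,0,0,0],[0.21,0.06,0,0,0,0],[0.19,0.10,0,0,0,0],[0.17,0.13,0,0,0,0],[0.15,0.16,0,0,0,0],[0.12,0.18,0,0,0,0],[0.08,0.20,0,0,0,0],[0,0,0,0,0,0]]]
```

```bash
python3 -m handwheel '[[[0.21,-0.05,0,0,0,0],[0.22,-0.01,0,0,0,0],[0.22,0.03,0,0,0,0],[0.21,0.06,0,0,0,0],[0.19,0.1,0,0,0,0],[0.17,0.13,0,0,0,0],[0.15,0.16,0,0,0,0],[0.12,0.18,0,0,0,0],[0.08,0.2,0,0,0,0]]]'
python3 arc.py .587 .0135 .05 10 6
python3 - <<'E'
from h import *
snap('wrist','w10')
E
```

```text
t: 11.15
tool_pos: [0.6203, 0.0498, 0.4308]
tool_rot: [-3.034, -0.808, 0.002]
ft_force: [-4.8, 2.3, 5.7]
width: 0.0257
ang 47.4 rad 0.0493 F [-4.8  2.3  5.7]
Ftan 5.1 Frad -1.53 z 0.4308309068162563 w 0.02565765002770774 t 11.15
[[[0.06,0.21,0,0,0,0],[0.01,0.22,0,0,0,0],[-0.03,0.22,0,0,0,0],[-0.07,0.21,0,0,0,0],[-0.10,0.19,0,0,0,0],[-0.13,0.17,0,0,0,0],[0,0,0,0,0,0]]]
```

View pics/w10.png

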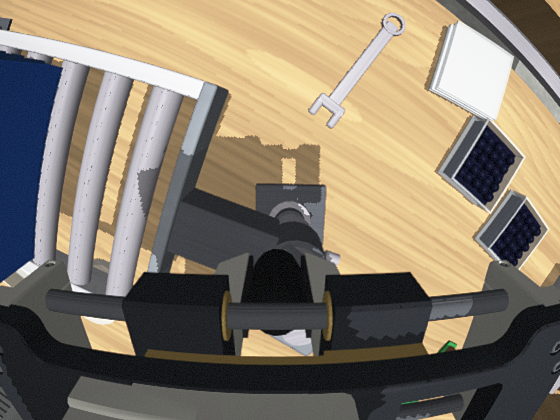

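```bash
python3 -m handwheel '[[[0.06,0.21,0,0,0,0],[0.02,0.22,0,0,0,0],[-0.03,0.22,0,0,0,0],[-0.07,0.21,0,0,0,0],[-0.1,0.19,0,0,0,0],[-0.13,0.17,0,0,0,0]]]'
python3 arc.py .587 .0135 .05 8 6
```

```text
t: 11.8
tool_pos: [0.6356, 0.003, 0.4308]
tool_rot: [-3.032, -0.809, 0.001]
ft_force: [-5.5, 6.4, 4.3]
width: 0.0256
ang -12.2 rad 0.0497 F [-5.5  6.4  4.3]
Ftan 5.06 Frad -6.71 z 0.43078897927565013 w 0.025640432674109127 t 11.8
[[[-0.12,0.13,0,0,0,0],[-0.14,0.10,0,0,0,0],[-0.15,0.08,0,0,0,0],[-0.16,0.06,0,0,0,0],[-0.17,0.04,0,0,0,0],[-0.17,0.01,0,0,0,0],[0,0,0,0,0,0]]]
```

```bash
python3 -m handwheel '[[[-0.12,0.13,0,0,0,0],[-0.14,0.1,0,0,0,0],[-0.15,0.08,0,0,0,0],[-0.16,0.06,0,0,0,0],[-0.17,0.04,0,0,0,0],[-0.17,0.01,0,0,0,0]]]'
python3 arc.py .5865 .0135 .05 6 8
```

```text
t: 12.4
tool_pos: [0.6131, -0.0294, 0.4309]
tool_rot: [-3.032, -0.809, -0.004]
ft_force: [1.7, 5.1, 1.9]
width: 0.0251
ang -58.2 rad 0.0505 F [1.7 5.1 1.9]
Ftan 4.17 Frad -3.45 z 0.43088393806719427 w 0.0251282431109784 t 12.4
[[[-0.13,-0.01,0,0,0,0],[-0.13,-0.02,0,0,0,0],[-0.13,-0.03,0,0,0,0],[-0.12,-0.04,0,0,0,0],[-0.12,-0.06,0,0,0,0],[-0.11,-0.07,0,0,0,0],[-0.10,-0.08,0,0,0,0],[-0.10,-0.09,0,0,0,0],[0,0,0,0,0,0]]]
```

```bash
python3 -m handwheel '[[[-0.13,-0.01,0,0,0,0],[-0.13,-0.02,0,0,0,0],[-0.13,-0.03,0,0,0,0],[-0.12,-0.04,0,0,0,0],[-0.12,-0.06,0,0,0,0],[-0.11,-0.07,0,0,0,0],[-0.1,-0.08,0,0,0,0],[-0.1,-0.09,0,0,0,0]]]'
python3 arc.py .5865 .0135 .05 6 5
python3 - <<'E'
from h import *
snap('wrist','w11')
im=cv2.imread('pics/w11.png');cv2.imwrite('pics/z11.png',cv2.resize(im[110:290,150:330],None,fx=3.3,fy=3.3,interpolation=cv2.INTER_CUBIC))
E
```

```text
t: 13.2
tool_pos: [0.5733, -0.0357, 0.4309]
tool_rot: [-3.036, -0.807, -0.007]
ft_force: [5.2, 2.4, -1.2]
width: 0.0259
ang -105.0 rad 0.0509 F [ 5.2  2.4 -1.2]
Ftan 4.38 Frad -3.69 z 0.43089701213886544 w 0.025920932084094104 t 13.2
[[[-0.07,-0.11,0,0,0,0],[-0.08,-0.11,0,0,0,0],[-0.07,-0.11,0,0,0,0],[-0.05,-0.12,0,0,0,0],[-0.04,-0.12,0,0,0,0],[0,0,0,0,0,0]]]
```

View pics/z11.png

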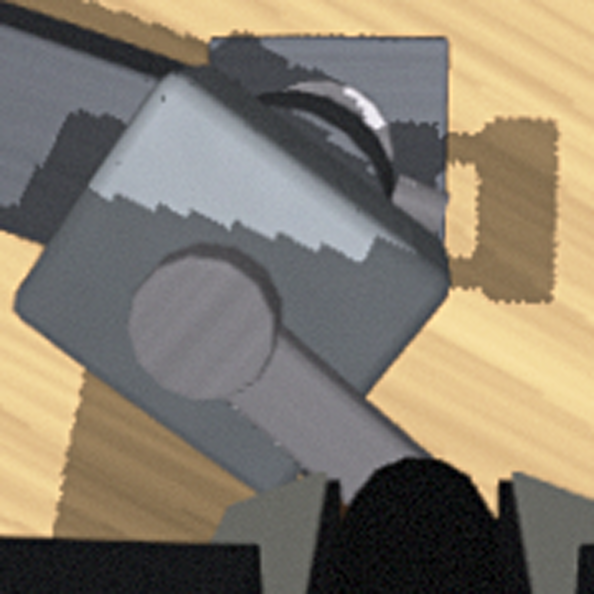

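```bash
python3 -m handwheel '[[[-0.09,-0.1,0,0,0,0],[-0.08,-0.11,0,0,0,0],[-0.07,-0.11,0,0,0,0],[-0.05,-0.12,0,0,0,0],[-0.04,-0.12,0,0,0,0]]]'
python3 arc.py .5865 .0135 .05 6 4
```

```text
t: 13.75
tool_pos: [0.551, -0.0234, 0.4309]
tool_rot: [3.036, 0.806, 0.007]
ft_force: [6.9, 1.1, -2.5]
width: 0.0252
ang -133.9 rad 0.0512 F [ 6.9  1.1 -2.5]
Ftan 4.2 Frad -5.54 z 0.4309024750814462 w 0.02516498242854544 t 13.75
[[[-0.00,-0.14,0,0,0,0],[-0.02,-0.13,0,0,0,0],[-0.00,-0.13,0,0,0,0],[0.01,-0.13,0,0,0,0],[0,0,0,0,0,0]]]
```

```bash
python3 -m handwheel '[[[0,-0.14,0,0,0,0],[-0.01,-0.13,0,0,0,0],[0,-0.13,0,0,0,0],[0.02,-0.13,0,0,0,0]]]'
python3 arc.py .5865 .0135 .05 6 4
```

```text
t: 14.15
tool_pos: [0.5401, -0.0066, 0.4309]
tool_rot: [3.034, 0.802, 0.001]
ft_force: [2.5, -4.8, 2.0]
width: 0.0253
ang -156.6 rad 0.0506 F [ 2.5 -4.8  2. ]
Ftan 5.39 Frad -0.38 z 0.43085558801046187 w 0.025324354319847718 t 14.15
[[[0.03,-0.13,0,0,0,0],[0.03,-0.13,0,0,0,0],[0.05,-0.12,0,0,0,0],[0.06,-0.12,0,0,0,0],[0,0,0,0,0,0]]]
```

```bash
python3 -m handwheel '[[[0.03,-0.13,0,0,0,0],[0.03,-0.13,0,0,0,0]]]'
python3 arc.py .5865 .0135 .05 6 4
python3 -m handwheel '[[[0.05,-0.12,0,0,0,0],[0.06,-0.12,0,0,0,0]]]'
python3 arc.py .5865 .0135 .05 6 4
python3 - <<'E'
from h import *
snap('wrist','w12')
im=cv2.imread('pics/w12.png');cv2.imwrite('pics/z12.png',cv2.resize(im[110:290,150:330],None,fx=3.3,fy=3.3,interpolation=cv2.INTER_CUBIC))
E
```

```text
t: 14.35
tool_pos: [0.537, 0.003, 0.4309]
tool_rot: [3.034, 0.801, 0.0]
ft_force: [3.9, -5.9, 0.4]
width: 0.0252
ang -168.1 rad 0.0506 F [ 3.9 -5.9  0.4]
Ftan 6.6 Frad -2.55 z 0.43086158368069927 w 0.025162713412941372 t 14.35
[[[0.06,-0.12,0,0,0,0],[0.06,-0.12,0,0,0,0],[0.07,-0.11,0,0,0,0],[0.08,-0.10,0,0,0,0],[0,0,0,0,0,0]]]
t: 14.55
tool_pos: [0.536, 0.013, 0.4308]
tool_rot: [3.033, 0.8, -0.001]
ft_force: [1.7, -8.6, 2.7]
width: 0.0257
ang -179.4 rad 0.0505 F [ 1.7 -8.6  2.7]
Ftan 8.62 Frad -1.63 z 0.43081426832308467 w 0.025705261990070633 t 14.55
[[[0.08,-0.10,0,0,0,0],[0.08,-0.10,0,0,0,0],[0.09,-0.09,0,0,0,0],[0.10,-0.08,0,0,0,0],[0,0,0,0,0,0]]]
```

View pics/z12.png

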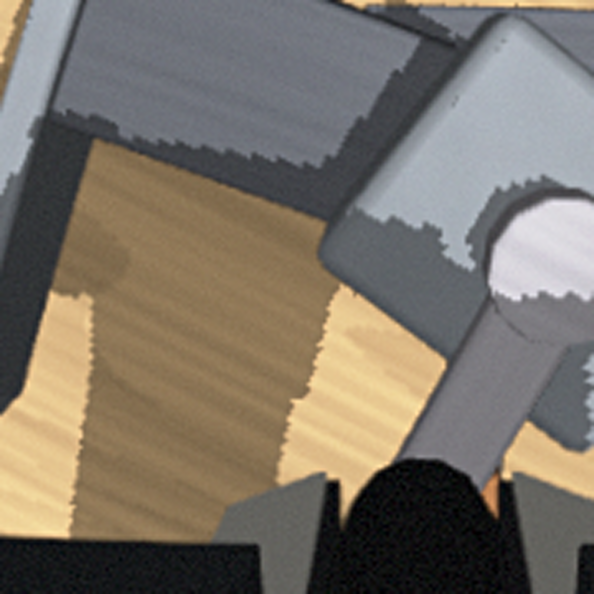

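```bash
for i in 1 2 3; do python3 -m handwheel '[[[0,0,0,0,0,0]]]' >/dev/null; python3 arc.py .5865 .0135 .05 6 4|head -2;done
```

```text
ang 179.5 rad 0.0506 F [ 1.4 -4.2  2.8]
Ftan 4.18 Frad -1.43 z 0.4308110714234216 w 0.02548029644849606 t 14.7
ang 179.5 rad 0.0506 F [ 1.3 -5.1  2.3]
Ftan 5.05 Frad -1.39 z 0.43083974784395646 w 0.025119124828785474 t 14.8
ang 179.5 rad 0.0506 F [ 2.1 -4.6  2.6]
Ftan 4.62 Frad -2.15 z 0.4308239862011464 w 0.025274982805631372 t 14.9
```

```bash
for i in 1 2 3; do python3 -m handwheel '[[[0.01,-0.02,0,0,0,0]]]' >/dev/null; python3 arc.py .5865 .0135 .05 6 4|head -2;done
```

```text
ang 179.2 rad 0.0506 F [ 1.6 -8.5  3.6]
Ftan 8.49 Frad -1.7 z 0.43079961300760694 w 0.02550511205152055 t 15.0
ang 178.8 rad 0.0506 F [ 1.1 -8.9  2.6]
Ftan 8.89 Frad -1.34 z 0.43080458030019164 w 0.02555088546377408 t 15.1
ang 177.9 rad 0.0506 F [ 1.3 -8.5  2.7]
Ftan 8.4 Frad -1.58 z 0.43084536746558333 w 0.02561024573579369 t 15.2
```

```bash
for i in 1; do python3 -m handwheel '[[[-0.02,0.04,0,0,0,0],[-0.02,0.04,0,0,0,0]]]' >/dev/null; python3 arc.py .5865 .0135 .05 6 4|head -2; python3 -m handwheel '[[[0,0,0,0,0,0]]]' >/dev/null; python3 arc.py .5865 .0135 .05 6 4|head -2;done
```

```text
ang 178.9 rad 0.0506 F [ 2.2 -0.5  0.6]
Ftan 0.44 Frad -2.26 z 0.4308503075436154 w 0.025288279959875832 t 15.4
ang 178.8 rad 0.0506 F [ 2.9 -3.4  1.5]
Ftan 3.33 Frad -2.94 z 0.43084714748751296 w 0.025509333597376276 t 15.5
```

```bash
for i in 1; do python3 -m handwheel '[[[-0.02,0.04,0,0,0,0],[-0.02,0.04,0,0,0,0]]]' >/dev/null; python3 arc.py .5865 .0135 .05 6 4|head -2; python3 -m handwheel '[[[0,0,0,0,0,0]]]' >/dev/null; python3 arc.py .5865 .0135 .05 6 4|head -2;done
```

```text
ang -179.1 rad 0.0506 F [2.5 1.4 0. ]
Ftan -1.38 Frad -2.51 z 0.43088526500504587 w 0.02533233222468546 t 15.7
ang -178.6 rad 0.0506 F [3.3 0.  0.9]
Ftan 0.04 Frad -3.28 z 0.4308432979791147 w 0.02543844894970495 t 15.8
```

```bash
python3 -m handwheel '[[[0,0,0,0,0,0],[0,0,0,0,0,0],[0,0,0,0,0,0],[0,0,0,0,0,0]]]' 50
python3 -c "
from h import *
snap('wrist','r1')"
python3 -m handwheel '[[[0,0,-0.2,0,0,0],[0,0,-0.6,0,0,0],[0,0,-0.8,0,0,0],[0,0,-0.5,0,0,0],[-0.3,0,0,0,0,0],[-0.7,0,0,0,0,0],[-1,0,0,0,0,0],[-1,0,0,0,0,0],[-0.5,0,0,0,0,0],[0,0,0,0,0,0],[0,0,0,0,0,0]]]'
python3 - <<'E'
from h import *
for n in['wrist','top','side']: snap(n,n+'9')
a=cv2.imread('pics/top9.png')[165:285,245:405];b=cv2.imread('pics/side9.png')[150:270,220:380]
cv2.imwrite('pics/z13.png',np.hstack([cv2.resize(x,(400,300)) for x in(a,b)]))
E
```

```text
t: 16.2
tool_pos: [0.5355, 0.0118, 0.4304]
tool_rot: [-3.036, -0.807, 0.002]
ft_force: [-0.0, -0.8, 0.0]
width: 0.049
t: 17.35
tool_pos: [0.4141, -0.0577, 0.5148]
tool_rot: [3.036, 0.804, 0.001]
ft_force: [-0.2, 0.5, 0.1]
width: 0.0501
```

View pics/wrist9.png

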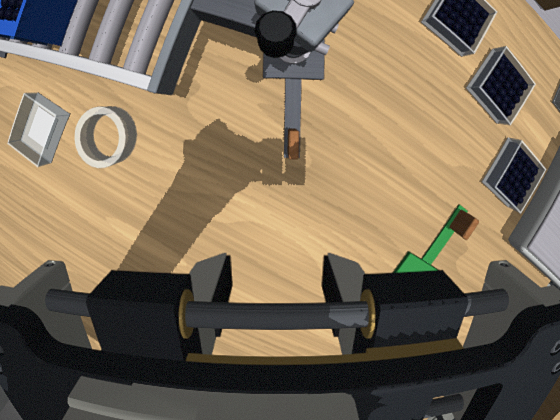

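View pics/z13.png

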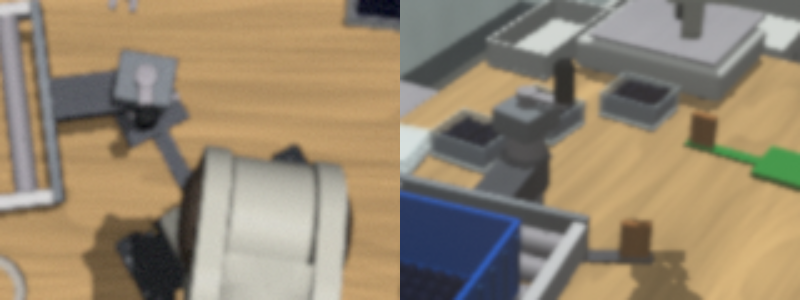

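```bash
python3 -m handwheel '[[[0,0,0.5,0,0,0],[0,0,1,0,0,0],[0,0,1,0,0,0],[0,0,1,0,0,0],[0,0,1,0,0,0],[0,0,0.7,0,0,0],[0,0,0,0,0,0],[0,0,0,0,0,0]]]'
python3 - <<'E'
from h import *
snap('wrist','w20');snap('side','s20')
im=cv2.imread('pics/w20.png');cv2.imwrite('pics/z20.png',cv2.resize(im[0:200,170:430],None,fx=3,fy=3,interpolation=cv2.INTER_CUBIC))
E
```

```text
t: 18.3
tool_pos: [0.415, -0.0568, 0.3068]
tool_rot: [-3.033, -0.809, 0.0]
ft_force: [0.2, 0.1, -0.1]
width: 0.0501
```

View pics/z20.png

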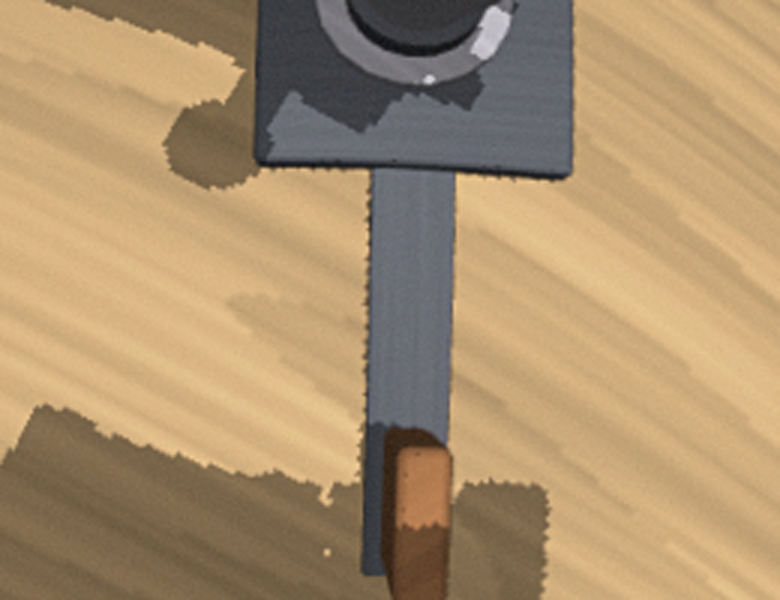

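```bash
python3 - <<'E'
from h import *
s,p,R=cur();W=lambda x,y,z:R.inv().apply(px2w('w20',170+x/3,y/3,z,True)-p)[:2].round(4)
print('pad near',W(258,164,.012),W(571,176,.012),'foot near',W(418,85,.02),W(418,85,.026),'foot L/R',W(316,5,.022),W(518,5,.022))
K=[px2w('wrist9',x,y,.291,True) for x,y in[(275,31)]];print(K)
T=[px2w(f,*q,.291) for f,q in[('top9',(245+148*.4,165+118*.4))]];print(T)
E
python3 -m handwheel '[[[0,0,0,0,0,0],[0,0,0,0,0,0],[0,0,0,0,0,0],[0,0,0,0,0,0],[0,0,0,0,0,0],[0,0,0,0,0,0],[0,0,0,0,0,0],[0,0,0,0,0,0],[0,0,0,0,0,0],[0,0,0,0,0,0],[0,0,0,0,0,0],[0,0,0,0,0,0]]]'
python3 - <<'E'
from h import *
a=np.load('pics/side9.npz')['p'].astype(int);d=snap('side','s21');b=d['pixels'].astype(int)
D=np.abs(a-b).sum(2)[160:215,250:300];print('jack/knob region diff max, n>60:',D.max(),(D>60).sum())
E
```

```text
pad near [ 0.1322 -0.0192] [0.1316 0.0681] foot near [0.1538 0.0241] [0.1522 0.0235] foot L/R [ 0.1764 -0.0032] [0.1789 0.0514]
[array([0.53157438, 0.01029136, 0.291     ])]
[array([0.53105736, 0.00902682, 0.291     ])]
t: 19.6
tool_pos: [0.4143, -0.0577, 0.3067]
tool_rot: [-3.036, -0.807, -0.0]
ft_force: [0.1, -0.3, -0.2]
width: 0.0504
jack/knob region diff max, n>60: 9 0
```

```bash
python3 -c "
from station import robot
print(robot.sign_off())"
```

```text
the job is handed in; nothing more can be done
None
```

The bearing plate is under the foot and the jack is nipped up. I handed the job in at about 20 s with the gripper clear of everything. How hard it is nipped up is less certain than the rest.

**Plate:** I gripped it by its wooden grip and slid it along the table under the foot, turned so the gripper kept clear of the track. In the last wrist view the plate and foot centres agree to about 1 mm. The sole looks seated on the plate in that view.

**Winding:** I wound the knob clockwise about 1.2 turns. The force at the knob was about 4.6 N in the air. It began to rise somewhere between 395° and 412° of crank travel.

**Nip-up:** At its furthest the knob took about 8.6 N while moving, which is about 105 N on the foot. That was close to the 115 N creep limit, so I backed off about 3° before letting go. I estimate the crank now stands 29–45° past first touch (36° was asked), with just under 100 N on the foot. The force readings do not agree on a tighter figure: they fit either a touch near 395° with the stated stiffness, or a later touch with a stiffer foot.

**After letting go:** Two side pictures 2 s apart show no movement of the crank. The knob is within about 1 mm of where I released it. I touched none of the punnets, the crate, the tape, the wrench or the green look-alike. The last wrist and side views, which show most of them, show none out of place by eye.

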